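Close the quick-slide vise on the spacer ring

TASK

The green spacer ring lies between the open jaws of the small blue vise. With the fingertips, push the sliding jaw along until the ring is snug between both smooth jaws, then push the red lock lever all the way round until it lies along the side of the vise, and back away. Only push: never touch, lift or tip the ring, let it stay flat on the vise, and leave everything else on the plate where it is.

Things in the scene. Friction and masses are not known exactly. Their poses are not given: they have to be found in the camera images.
- vise: Small blue vise fixed on a dark iron plate whose top is 40 mm above the work surface. Base 220 (x) x 70 (y) x 30 mm; origin at the centre of its underside. Fixed jaw at its +x end (x 60 to 104 mm, smooth face at x = 60), sliding jaw on the -x side, red lever on the +y side. Jaws 70 mm wide in y, rising from the 30 mm high bed to 65 mm above the plate.
- jaw (a joint): Travel of the sliding jaw in m towards the fixed jaw (vise +x). 0: widest gap, 90 mm; gap = 90 mm minus travel, so the 36 mm ring is snug between the jaws at about 0.054. About 4 N of friction; it stays where it is left. Starts at 0 to 0.025.
- jaw_push (a point): Centre of the sliding jaw's flat outer (back) face, the one to push: it looks to vise -x and is 70 mm wide in vise y. The point is 48 mm above the plate, 18 mm above the bed (which runs on behind the jaw) and 17 mm below the jaw's top. Jaw 36 mm thick. Axes as the vise's; moves with the jaw.
- lock_lever (a joint): Angle of the lock lever in rad about the vertical, counter-clockwise seen from above. 0: sticks straight out from the vise's side (to vise +y); 1.571, its stop: lies along the vise's side, pointing to vise -x. Starts at 0 to 0.35; 0.12 N m of friction; stays where it is left and does not act on the jaw.
- lever_pivot (a point): On the lever's vertical pivot axis, 31 mm above the plate, at x = +70, y = +50 mm in the vise's frame. The frame's y axis points outwards along the lever.
- lever_grip (a point): Centre of the lever's red grip, a bar 42 mm long x 14 mm thick x 26 mm high, 68 mm from the pivot axis; it spans 18 to 44 mm above the plate, this point at 31 mm. The frame's y axis points outwards along the lever; push on the side its +x axis looks to, towards its -x.
- ring: Green anodized spacer ring, loose, 40 g, 36 mm outside and 20 mm inside diameter, 20 mm high, lying flat on the vise's bed between the jaws (bed 30 mm above the plate). Origin at the centre of its underside. The sliding jaw shoves it along to the fixed jaw. Not to be touched.
- nut1: Brass knurled nut, 28 mm diameter, 14 mm high, on the plate beside the vise on its -y side. Origin at the centre of its underside. Leave alone.
- nut2: Second brass knurled nut, the same size, on the plate on the vise's +y side near its -x end. Origin at the centre of its underside. Leave alone.
- vblock: Grey steel V-block, 70 x 55 x 38 mm, on the left of the plate. Origin at the centre of its underside. Leave alone.
- mandrel: Polished steel mandrel lying in the V-block along its own x, 22 mm diameter, 164 mm long, axis about 34 mm above the plate. Origin at its middle, on its axis. Leave alone.
- square: Engineer's square lying flat at the right front of the plate: dark stock 75 mm long along its x, steel blade 90 mm long along its y, 14 mm high. Origin under the middle of the stock. Leave alone.
- jar: Blue jar with a black cap, 52 mm diameter, 65 mm high, at the right of the plate. Origin at the centre of its underside. Leave alone.
- wrench: Steel wrench, 150 mm long along its x, lying flat on the far side of the plate, beyond the vise. Leave alone.

How it is judged:
By the outcome, as a careful person would: the job done as asked, in the order asked, and still so for the second after the job is handed in, with the robot touching nothing.
It also fails if it takes over 58 s, if anything falls off the work surface, if the arm or the gripper's body presses on something with over 40 N, if the wrist force passes 120 N, or if a joint passes its speed limit or range.

ROBOT

A 6-joint arm with a two-finger parallel gripper is mounted at the origin on the work surface. World frame = base frame: x ahead of the robot, y to its left, z up, the work surface at z = 0. Lengths are in mm, angles in rad, forces in N, time in s.
With the tool pointing down it reaches from about 275 to 1000 mm from the base axis. Payload 8.4 kg.
Tool frame: the origin (TCP) lies at the very end of the fingers, on their centre line; the grasp point (between the pads) lies 19 mm behind it; z points along the fingers, y is the direction in which the jaws open and shut (so a half turn about z gives the same grasp; the last joint's range is limited). The gripper opens to 85 mm and grips with 20 to 120 N. Pads are 22 mm wide; open, the fingers measure 114 mm over their backs; the gripper's body (76 mm by 85 mm) begins 54 mm behind the grasp point. The pads swing forward as they close: fully open they stand 13 mm farther back than shut.
Start: joints at [-1.203, 0.353, 1.633, -0, 1.155, -0.002], TCP at [225.892, -582.753, 231.281] pointing down, gripper open.
Joint ranges: [-2.63, 2.63], [-0.92, 2.1], [0.06, 2.66], [-1.3, 4.44], [0, 2.69], [-3.02, 3.02]. Speed limits (rad/s): [2.22, 2.22, 2.79, 3.14, 3.14, 3.14].

INTERFACE

Orientations are given as [roll, pitch, yaw] about the fixed x, y, z axes, in that order (R = Rz(yaw) Ry(pitch) Rx(roll)).
In Python, from rig import r gives the robot as it stands.
- The arm moves only by the tool move_arm, never from a script. Its argument "increments" is a list of rows, each an object of numbers: "tx", "ty", "tz": the shift along the tool's x, y, z in cm; "rx", "ry", "rz": the turn, a rotation vector about the tool's x, y, z in degrees; "gripper": the gripper's target within -1 to 1 (fully open at 1, half-way at 0, shut at -1). A call has 1 to 12 rows; each row shifts and turns the commanded pose from where the row before left it, along the tool's axes as they then stand; what a row does not reach is not made up. A row lasts 1/10 s, in which the tool goes at most 50 mm and 8.59 degrees, less where a joint would pass 70% of its speed; a pose out of reach is approached as far as the arm can. A call is refused whole if a number of a shift passes 5 or a number of a turn 8.59, either way. A call with a gripper value outside its range is refused whole. The fingers move at their own pace and stop on an object; "squeeze" is the grip in N (left out, the last holds). Time passes only in rows, so rows that do not move let the fingers close. It gives the time, the measured TCP pose, the force and the opening at its end, in the units of the state.
- r.sense(): the state, without advancing time (a new reading comes with each control period).
- r.grab_frame(name): name is "scene" or "top" or "wrist"; returns (picture, depth): 384x512x3 uint8, red, green, blue; 384x512 float32, mm along the optical axis (not along the pixel's ray), 0 where there is no reading.
- r.camera_model(name): a dict with "fx", "fy", "cx", "cy" (pixels), "R" (3x3) and "t" (3): a world point X has camera coordinates R X + t; the wrist camera has in their place "hand_eye" (4x4, takes a point from camera to tool coordinates, whose origin is the TCP and whose axes are the flange's). Camera axes: x right, y down, z forward; pixel columns grow to the right and rows downward; lengths in mm; the calibration is good to about 2 mm. A picture is of the moment at which its call begins: read the wrist's pose just before it. camera_model takes no time and is no camera call.
- r.sign_off(): hands the job in, once; it reports no verdict.
Trained networks look in the newest picture that a camera, given by its name, has taken for a name from the list of things; names that differ only in an ending like _2 or _b are one class to them, and where a whole thing is asked for, a point or a joint stands for the part that bears it (a point fixed in the world has none). Each returns a list of dicts, best first, with "confidence" (0 to 1); they miss things now and then, are a little off and sometimes report something else, mostly with a low value. They report only what shows in the picture. A call takes as long as a camera call.
- r.cut_out(query, camera): "mask" (384x512 bool, what is visible of it) and "bbox" ([left, top, right, bottom] in pixels, round what is visible of it).
- r.place_of(query, camera): "location" ([row, column] in pixels: a listed point, or the origin of a listed thing).
The state is a dict: "clock": time; "qpos": joint angles; "qvel": joint speeds; "joint_efforts": joint torques, N m; "eef_pos": TCP position; "tcp_rot": TCP orientation; "contact_force": force on the tool from outside, world axes, zero at the start; "wrist_torque": the same for the moment, N m; "opening": opening from 0.0 (shut) to 1.0 (fully open).
Only numpy, scipy, OpenCV 4.12 (cv2) and the standard library are available. Lean on these libraries where they do the work, as an engineer would, in place of code of your own. Each camera call takes 0.05 s, during which the arm holds its last target. There are 200 camera calls.

## Working session

There is one attempt and no reset: what is moved stays moved. The work goes in short steps, Python scripts to look and compute and a tool call to move; the robot and the scene stay as the last step left them, time stands still between calls to the robot, and variables do not carry over. Pictures are saved under pics/ and viewed, about 8 in all and at most 12, crops included, and the job is handed in when it is done.

Besides the shell and the picture viewer there is one more tool, called after "Emit:" as a command line: name --argument value ..., lists and objects as JSON in quotes. move_arm: Moves the arm, as the interface text tells. Its arguments: {"type":"object","properties":{"increments":{"type":"array","items":{"type":"object","properties":{"tx":{"type":"number"},"ty":{"type":"number"},"tz":{"type":"number"},"rx":{"type":"number"},"ry":{"type":"number"},"rz":{"type":"number"},"gripper":{"type":"number"}}}},"squeeze":{"type":"number"}},"required":["increments"]}

```bash
mkdir -p pics; ls; cat > h.py <<'E'
from rig import r
import numpy as np, cv2
from scipy.spatial.transform import Rotation as Ro
def snap(c,fn=None):
    s=r.sense(); p,d=r.grab_frame(c)
    if fn: cv2.imwrite('pics/'+fn,p[:,:,::-1])
    return s,p,d
def cam(c,s=None):
    m=r.camera_model(c)
    if 'R' in m: return m,np.array(m['R']),np.array(m['t'])
    T=np.eye(4);T[:3,:3]=Ro.from_euler('xyz',s['tcp_rot']).as_matrix();T[:3,3]=s['eef_pos']
    W=np.linalg.inv(T@np.array(m['hand_eye']));return m,W[:3,:3],W[:3,3]
def onplane(px,z,c,s=None):
    m,R,t=cam(c,s); row,col=px
    d=R.T@np.array([(col-m['cx'])/m['fx'],(row-m['cy'])/m['fy'],1]); o=-R.T@t
    return o+d*(z-o[2])/d[2]
def cloud(d,c,s=None):
    m,R,t=cam(c,s); v,u=np.mgrid[:384,:512]
    P=np.stack([(u-m['cx'])/m['fx']*d,(v-m['cy'])/m['fy']*d,d],-1)
    return (P-t)@R
E
python3 - <<'E'
from h import *
print(r.sense())
for c in('top','scene'):
    s,p,d=snap(c,c+'1.png')
    for q,z in(('jaw_push',88),('lever_pivot',71),('lever_grip',71),('vise',40),('ring',70),('nut1',40),('nut2',40)):
        for o in r.place_of(q,c)[:2]: print(c,q,np.round(o['location']),round(o['confidence'],2),np.round(onplane(o['location'],z,c)))
cv2.imwrite('pics/both1.png',cv2.resize(np.vstack([cv2.imread('pics/top1.png'),cv2.imread('pics/scene1.png')]),(400,600)))
E
```

```text
pics
{'clock': 0.0, 'qpos': array([-1.20339950e+00,  3.53649019e-01,  1.63417788e+00, -4.96838597e-05,
        1.15519377e+00, -2.41886618e-03]), 'qvel': array([-3.94406128e-04, -8.17021715e-05,  1.10566451e-03,  1.15542869e-03,
       -8.46729998e-04, -5.88155350e-04]), 'joint_efforts': array([ 2.27384924e-03, -6.05234528e+01, -3.42067373e+01,  1.41721530e-04,
        9.41393373e-03,  9.01298236e-08]), 'eef_pos': array([ 225.69704895, -582.28926929,  230.54242106]), 'tcp_rot': array([-3.14016452e+00,  4.19714132e-05,  3.69835818e-01]), 'contact_force': array([-0.18554588,  0.27596416, -0.60188592]), 'wrist_torque': array([0.00989166, 0.0204196 , 0.00420615]), 'opening': 0.9989332587645271}
top jaw_push [202. 346.] 0.88 [ 605. -193.   88.]
top lever_pivot [231. 298.] 0.76 [539. -83.  71.]
top lever_grip [256. 310.] 0.77 [ 483. -109.   71.]
top lever_grip [211. 313.] 0.55 [ 586. -119.   71.]
top vise [210. 319.] 0.77 [ 594. -138.   40.]
top ring [210. 311.] 0.46 [ 588. -114.   70.]
top nut1 [233. 366.] 0.68 [ 538. -249.   40.]
top nut1 [170. 328.] 0.41 [ 692. -165.   40.]
top nut2 [233. 366.] 0.68 [ 538. -249.   40.]
top nut2 [170. 328.] 0.41 [ 692. -165.   40.]
scene jaw_push [239. 200.] 0.86 [ 612. -186.   88.]
scene jaw_push [243. 139.] 0.4 [ 527. -317.   88.]
scene lever_pivot [202. 219.] 0.72 [543. -79.  71.]
scene lever_grip [193. 197.] 0.67 [ 481. -110.   71.]
scene vise [237. 215.] 0.74 [ 611. -143.   40.]
scene ring [219. 218.] 0.52 [ 586. -110.   70.]
scene nut1 [240. 169.] 0.63 [ 541. -245.   40.]
scene nut1 [264. 225.] 0.4 [ 690. -165.   40.]
scene nut2 [240. 169.] 0.63 [ 541. -245.   40.]
scene nut2 [264. 225.] 0.4 [ 690. -165.   40.]
```

View pics/top1.png

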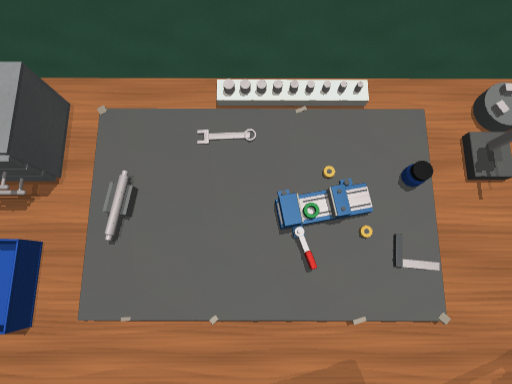

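View pics/scene1.png

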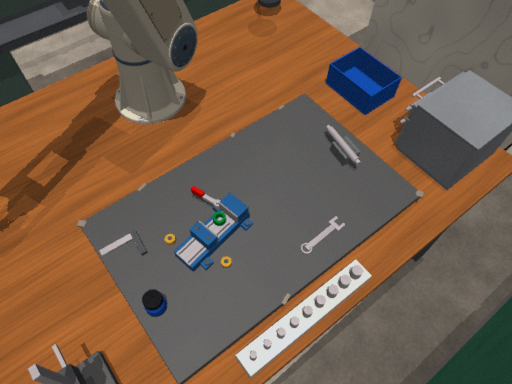

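The top view shows the vise at about (325,205), its fixed jaw on the left and the ring at (311,211). The lever points down to its red grip at (310,258), the nuts are at (366,232) and (329,172), and vise +x is about world +y. I'll go above it with the gripper shut.

Emit:
move_arm --increments '[{"tx": 4.3, "ty": -1.9, "tz": -0.6, "gripper": -1}, {"tx": 4.3, "ty": -1.9, "tz": -0.6, "gripper": -1}, {"tx": 4.3, "ty": -1.9, "tz": -0.6, "gripper": -1}, {"tx": 4.3, "ty": -1.9, "tz": -0.6, "gripper": -1}, {"tx": 4.3, "ty": -1.9, "tz": -0.6, "gripper": -1}, {"tx": 4.3, "ty": -1.9, "tz": -0.6, "gripper": -1}, {"tx": 4.3, "ty": -1.9, "tz": -0.6, "gripper": -1}, {"tx": 4.3, "ty": -1.9, "tz": -0.6, "gripper": -1}, {"tx": 4.3, "ty": -1.9, "tz": -0.6, "gripper": -1}, {"tx": 4.3, "ty": -1.9, "tz": -0.6, "gripper": -1}, {"tx": 4.3, "ty": -1.9, "tz": -0.6, "gripper": -1}]'

```text
invalid input
```

Emit:
move_arm --increments '[{"rz": -8.5}, {"rz": -8.5}, {"rz": -8.5}, {"rz": -8.5}, {"rz": -8.5}, {"rz": -8.5}, {"rz": -8.5}, {"rz": -8.5}, {"rz": -8.5}, {}]'

```text
invalid input
```

```bash
python3 - <<'E'
from h import *
s,p,d=snap('wrist','w1.png'); print(s['clock'],s['eef_pos'],s['tcp_rot'],s['contact_force'],s['opening'])
for q,z in(('jaw_push',88),('lever_pivot',71),('lever_grip',71),('vise',40),('ring',70),('nut1',40)):
    for o in r.place_of(q,'wrist')[:2]: print(q,np.round(o['location']),round(o['confidence'],2),np.round(onplane(o['location'],z,'wrist',s),1))
P=cloud(d,'wrist',s); h=cv2.cvtColor(p,cv2.COLOR_RGB2HSV)
b=(h[...,0]>100)&(h[...,0]<125)&(h[...,1]>100)&(abs(P[...,2]-105)<5)&(d>0)
n,l,st,ce=cv2.connectedComponentsWithStats(b.astype(np.uint8))
for i in range(1,n):
    if st[i,4]>150: print(st[i],np.median(P[l==i],0).round(1),cv2.minAreaRect(P[l==i][:,:2].astype(np.float32)))
g=(h[...,0]>55)&(h[...,0]<85)&(h[...,1]>120)&(d>0);print('ring',P[g].min(0),P[g].max(0))
E
```

```text
0.8 [ 225.91485575 -582.76098021  231.30401513] [3.14155361e+00 1.46673061e-05 3.69823359e-01] [0.38655284 0.49755253 0.04357996] 0.9958818076678301
ring [ 199.63334724 -641.28482503  246.732186  ] [ 262.71973215 -512.26138272  323.15372684]
```

View pics/w1.png

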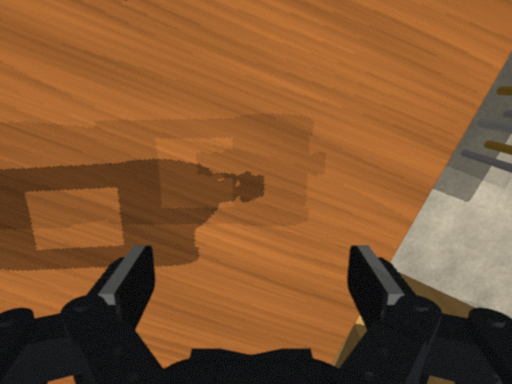

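Both moves were refused, so this picture (gripper over the bare wood) shows nothing useful. I'll retry with all the fields filled in.

Emit:
move_arm --increments '[{"tx": 4.3, "ty": -1.9, "tz": -0.6, "rx": 0, "ry": 0, "rz": 0, "gripper": -1}]' --squeeze 30

```text
clock: 1.25
eef_pos: [256.9, -551.7, 236.6]
tcp_rot: [3.141, 0.001, 0.366]
contact_force: [1.4, 0.3, 0.9]
opening: 0.858
```

Emit:
move_arm --increments '[{"tx": 4.3, "ty": -1.9, "tz": -0.6, "rx": 0, "ry": 0, "rz": 0, "gripper": -1}, {"tx": 4.3, "ty": -1.9, "tz": -0.6, "rx": 0, "ry": 0, "rz": 0, "gripper": -1}, {"tx": 4.3, "ty": -1.9, "tz": -0.6, "rx": 0, "ry": 0, "rz": 0, "gripper": -1}, {"tx": 4.3, "ty": -1.9, "tz": -0.6, "rx": 0, "ry": 0, "rz": 0, "gripper": -1}, {"tx": 4.3, "ty": -1.9, "tz": -0.6, "rx": 0, "ry": 0, "rz": 0, "gripper": -1}, {"tx": 4.3, "ty": -1.9, "tz": -0.6, "rx": 0, "ry": 0, "rz": 0, "gripper": -1}, {"tx": 4.3, "ty": -1.9, "tz": -0.6, "rx": 0, "ry": 0, "rz": 0, "gripper": -1}, {"tx": 4.3, "ty": -1.9, "tz": -0.6, "rx": 0, "ry": 0, "rz": 0, "gripper": -1}, {"tx": 4.3, "ty": -1.9, "tz": -0.6, "rx": 0, "ry": 0, "rz": 0, "gripper": -1}, {"tx": 4.3, "ty": -1.9, "tz": -0.6, "rx": 0, "ry": 0, "rz": 0, "gripper": -1}]' --squeeze 30

```text
clock: 2.25
eef_pos: [592.6, -215.3, 297.7]
tcp_rot: [3.141, -0.0, 0.37]
contact_force: [0.2, -0.3, 0.7]
opening: 0.004
```

Emit:
move_arm --increments '[{"tx": 0, "ty": 0, "tz": 0, "rx": 0, "ry": 0, "rz": -8.5, "gripper": -1}, {"tx": 0, "ty": 0, "tz": 0, "rx": 0, "ry": 0, "rz": -8.5, "gripper": -1}, {"tx": 0, "ty": 0, "tz": 0, "rx": 0, "ry": 0, "rz": -8.5, "gripper": -1}, {"tx": 0, "ty": 0, "tz": 0, "rx": 0, "ry": 0, "rz": -8.5, "gripper": -1}, {"tx": 0, "ty": 0, "tz": 0, "rx": 0, "ry": 0, "rz": -8.5, "gripper": -1}, {"tx": 0, "ty": 0, "tz": 0, "rx": 0, "ry": 0, "rz": -8.5, "gripper": -1}, {"tx": 0, "ty": 0, "tz": 0, "rx": 0, "ry": 0, "rz": -8.5, "gripper": -1}, {"tx": 0, "ty": 0, "tz": 0, "rx": 0, "ry": 0, "rz": -8.5, "gripper": -1}, {"tx": 0, "ty": 0, "tz": 0, "rx": 0, "ry": 0, "rz": -8.5, "gripper": -1}, {"tx": 0, "ty": 0, "tz": 0, "rx": 0, "ry": 0, "rz": 0, "gripper": -1}]' --squeeze 30

```text
clock: 3.25
eef_pos: [591.3, -216.9, 297.3]
tcp_rot: [-3.142, -0.0, 1.707]
contact_force: [0.2, 0.1, 0.5]
opening: 0.002
```

```bash
cat > meas.py <<'E'
from h import *
import sys
s,p,d=snap('wrist',sys.argv[1]); print(s['clock'],s['eef_pos'],s['tcp_rot'],s['contact_force'],s['opening'])
for q,z in(('jaw_push',88),('lever_pivot',71),('lever_grip',71),('vise',40),('ring',70),('nut1',40)):
    for o in r.place_of(q,'wrist')[:2]: print(q,np.round(o['location']),round(o['confidence'],2),np.round(onplane(o['location'],z,'wrist',s),1))
P=cloud(d,'wrist',s); h=cv2.cvtColor(p,cv2.COLOR_RGB2HSV)
b=(h[...,0]>100)&(h[...,0]<125)&(h[...,1]>100)&(abs(P[...,2]-105)<5)&(d>0)
n,l,st,ce=cv2.connectedComponentsWithStats(b.astype(np.uint8))
for i in range(1,n):
    if st[i,4]>150: print(st[i],np.median(P[l==i],0).round(1),cv2.minAreaRect(P[l==i][:,:2].astype(np.float32)))
for nm,lo,hi in(('ring',55,85),):
    g=(h[...,0]>lo)&(h[...,0]<hi)&(h[...,1]>120)&(d>0)&(P[...,2]<130)&(P[...,2]>60)
    if g.any(): print(nm,P[g].min(0),P[g].max(0))
g=((h[...,0]<6)|(h[...,0]>174))&(h[...,1]>150)&(d>0)&(P[...,2]>78)&(P[...,2]<95)
if g.any(): print('red',cv2.minAreaRect(P[g][:,:2].astype(np.float32)))
E
python3 meas.py w2.png
```

```text
3.25 [ 591.3386221  -216.91617195  297.26546702] [-3.14151958e+00 -2.55819754e-05  1.70720436e+00] [0.20459558 0.06270235 0.53678441] 0.0019170804994176624
jaw_push [134. 271.] 0.57 [ 608.3 -187.8   88. ]
lever_pivot [ 20. 214.] 0.64 [535.1 -84.7  71. ]
lever_grip [ 34. 154.] 0.83 [ 476.3 -105.7   71. ]
vise [ 88. 268.] 0.72 [ 600.7 -142.2   40. ]
ring [ 54. 260.] 0.79 [ 585.1 -110.4   70. ]
ring [ 35. 152.] 0.73 [ 473.8 -107.3   70. ]
nut1 [165. 209.] 0.72 [ 541.7 -243.    40. ]
nut1 [117. 337.] 0.7 [ 686.1 -164.    40. ]
[ 230    0   78   19 1207] [584.8 -73.1 105.5] ((587.1553344726562, -72.46202087402344), (70.22476196289062, 14.22359561920166), 10.634150505065918)
[ 237  106   70   35 1991] [ 605.9 -174.1  105.4] ((605.89892578125, -175.01344299316406), (68.91319274902344, 31.51417350769043), 10.590423583984375)
ring [ 568.17922338 -342.87876326   70.86846997] [678.43322697 -92.88752757  97.81595695]
red ((474.91064453125, -106.89305877685547), (41.28899383544922, 14.166184425354004), 20.86404037475586)
```

View pics/w2.png

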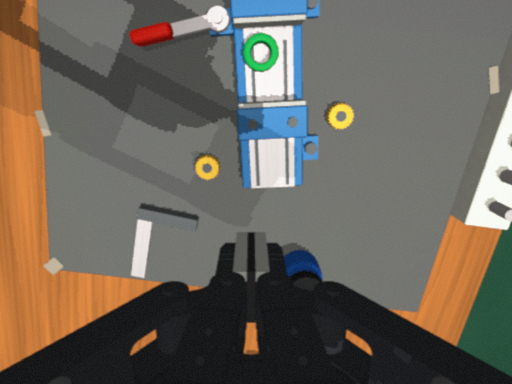

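The wrist view shows the jaws at (270,10) and (270,120), the ring at (261,52), the grip at (152,34) and the nuts at (207,167) and (341,116), all clear of the path. From this, vise yaw is about 100.6°, lever angle about 10° and the jaw's back face at vise x ≈ -49. I'll align behind the jaw and go down.

Emit:
move_arm --increments '[{"tx": -1.35, "ty": 2.2, "tz": 0, "rx": 0, "ry": 0, "rz": -2.8, "gripper": -1}, {"tx": 0, "ty": 0, "tz": 4, "rx": 0, "ry": 0, "rz": 0, "gripper": -1}, {"tx": 0, "ty": 0, "tz": 4, "rx": 0, "ry": 0, "rz": 0, "gripper": -1}, {"tx": 0, "ty": 0, "tz": 4, "rx": 0, "ry": 0, "rz": 0, "gripper": -1}, {"tx": 0, "ty": 0, "tz": 4, "rx": 0, "ry": 0, "rz": 0, "gripper": -1}, {"tx": 0, "ty": 0, "tz": 3, "rx": 0, "ry": 0, "rz": 0, "gripper": -1}, {"tx": 0, "ty": 0, "tz": 2, "rx": 0, "ry": 0, "rz": 0, "gripper": -1}, {"tx": 0, "ty": 0, "tz": 0, "rx": 0, "ry": 0, "rz": 0, "gripper": -1}, {"tx": 0, "ty": 0, "tz": 0, "rx": 0, "ry": 0, "rz": 0, "gripper": -1}]' --squeeze 30

```text
clock: 4.5
eef_pos: [615.2, -227.5, 87.6]
tcp_rot: [-3.141, -0.0, 1.753]
contact_force: [0.2, 0.2, 0.2]
opening: -0.001
```

```bash
python3 -c "
from rig import r
print(r.camera_model('wrist')['hand_eye'])"; python3 meas.py w3.png
```

```text
[[ 1.05411142e-03 -9.55228971e-01 -2.95865683e-01  7.72069215e+01]
 [ 9.99999332e-01  8.66390799e-04  7.65580946e-04 -8.20549612e-01]
 [-4.74969794e-04 -2.95866292e-01  9.55229246e-01 -1.43056867e+02]
 [ 0.00000000e+00  0.00000000e+00  0.00000000e+00  1.00000000e+00]]
4.5 [ 615.19904113 -227.47193894   87.60388944] [-3.14147180e+00 -4.93556076e-05  1.75325831e+00] [0.17554216 0.19882685 0.20790321] -0.0007387861683047006
jaw_push [176. 254.] 0.79 [ 608.9 -190.1   88. ]
vise [ 69. 254.] 0.88 [ 600.9 -143.8   40. ]
nut1 [132. 396.] 0.74 [ 687.  -162.6   40. ]
nut1 [218. 127.] 0.59 [ 539.9 -243.5   40. ]
[  162   107   187    81 13360] [ 606.2 -173.5  105.4] ((606.5083618164062, -174.93850708007812), (70.21825408935547, 31.5809326171875), 10.493294715881348)
ring [ 576.61868639 -127.95951196   73.79151394] [ 601.02887194 -118.73973879   92.10805164]
```

View pics/w3.png

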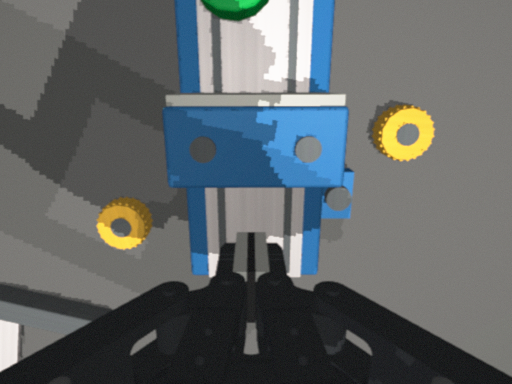

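The fingers are centred behind the jaw, whose back edge is at row 187; the fingertips are at (251,235) and the ring is beyond at (235,5). I'll go down a little and push slowly.

Emit:
move_arm --increments '[{"tx": 0, "ty": 0, "tz": 0.7, "rx": 0, "ry": 0, "rz": -0.2, "gripper": -1}, {"tx": 1, "ty": 0, "tz": 0, "rx": 0, "ry": 0, "rz": 0, "gripper": -1}, {"tx": 0.7, "ty": 0, "tz": 0, "rx": 0, "ry": 0, "rz": 0, "gripper": -1}, {"tx": 0.3, "ty": 0, "tz": 0, "rx": 0, "ry": 0, "rz": 0, "gripper": -1}, {"tx": 0.3, "ty": 0, "tz": 0, "rx": 0, "ry": 0, "rz": 0, "gripper": -1}, {"tx": 0.3, "ty": 0, "tz": 0, "rx": 0, "ry": 0, "rz": 0, "gripper": -1}, {"tx": 0.3, "ty": 0, "tz": 0, "rx": 0, "ry": 0, "rz": 0, "gripper": -1}, {"tx": 0.3, "ty": 0, "tz": 0, "rx": 0, "ry": 0, "rz": 0, "gripper": -1}, {"tx": 0.3, "ty": 0, "tz": 0, "rx": 0, "ry": 0, "rz": 0, "gripper": -1}]' --squeeze 30

```text
clock: 5.75
eef_pos: [608.7, -193.2, 80.4]
tcp_rot: [3.141, 0.001, 1.757]
contact_force: [0.7, -4.3, -0.6]
opening: 0.001
```

Emit:
move_arm --increments '[{"tx": 0.3, "ty": 0, "tz": 0, "rx": 0, "ry": 0, "rz": 0, "gripper": -1}, {"tx": 0.3, "ty": 0, "tz": 0, "rx": 0, "ry": 0, "rz": 0, "gripper": -1}, {"tx": 0.3, "ty": 0, "tz": 0, "rx": 0, "ry": 0, "rz": 0, "gripper": -1}, {"tx": 0.2, "ty": 0, "tz": 0, "rx": 0, "ry": 0, "rz": 0, "gripper": -1}]' --squeeze 30

```text
clock: 6.15
eef_pos: [606.6, -181.9, 80.4]
tcp_rot: [3.141, 0.0, 1.757]
contact_force: [1.1, -4.3, 0.2]
opening: 0.002
```

```bash
python3 meas.py w4.png
```

```text
6.15 [ 606.56977869 -181.88997025   80.40773762] [3.14128352e+00 9.24851332e-05 1.75741936e+00] [ 1.0714373  -4.2977009   0.16224045] 0.0024485892968227232
jaw_push [232. 256.] 0.57 [ 605.7 -167.8   88. ]
lever_pivot [  4. 133.] 0.79 [538.1 -84.4  71. ]
vise [154. 255.] 0.84 [ 600.8 -142.7   40. ]
nut1 [290. 133.] 0.9 [ 540.8 -243.9   40. ]
nut1 [216. 390.] 0.63 [ 686.8 -164.3   40. ]
[  164   176   185    78 12412] [ 602.3 -152.   105.4] ((602.631591796875, -153.90853881835938), (69.78445434570312, 32.543582916259766), 10.548315048217773)
ring [ 568.16807572 -127.57514329   72.79568823] [602.78159973 -92.55218578  93.12250407]
red ((493.34246826171875, -102.35282897949219), (14.122153282165527, 6.492208480834961), 82.21392822265625)
```

Emit:
move_arm --increments '[{"tx": 0.3, "ty": 0, "tz": 0, "rx": 0, "ry": 0, "rz": 0, "gripper": -1}, {"tx": 0.3, "ty": 0, "tz": 0, "rx": 0, "ry": 0, "rz": 0, "gripper": -1}, {"tx": 0.3, "ty": 0, "tz": 0, "rx": 0, "ry": 0, "rz": 0, "gripper": -1}, {"tx": 0.2, "ty": 0, "tz": 0, "rx": 0, "ry": 0, "rz": 0, "gripper": -1}, {"tx": 0.1, "ty": 0, "tz": 0, "rx": 0, "ry": 0, "rz": 0, "gripper": -1}]' --squeeze 30

```text
clock: 7.0
eef_pos: [603.9, -170.1, 80.1]
tcp_rot: [-3.141, -0.0, 1.758]
contact_force: [-0.4, -3.8, -3.2]
opening: -0.0
```

Emit:
move_arm --increments '[{"tx": 0.1, "ty": 0, "tz": 0, "rx": 0, "ry": 0, "rz": 0, "gripper": -1}, {"tx": 0.1, "ty": 0, "tz": 0, "rx": 0, "ry": 0, "rz": 0, "gripper": -1}]' --squeeze 30

```text
clock: 7.2
eef_pos: [603.6, -168.4, 80.1]
tcp_rot: [-3.141, -0.0, 1.757]
contact_force: [-0.7, -5.8, -3.8]
opening: 0.002
```

Emit:
move_arm --increments '[{"tx": 0.1, "ty": 0, "tz": 0, "rx": 0, "ry": 0, "rz": 0, "gripper": -1}]' --squeeze 30

```text
clock: 7.3
eef_pos: [603.5, -168.0, 80.1]
tcp_rot: [-3.141, 0.001, 1.758]
contact_force: [-0.1, -11.9, -4.1]
opening: -0.001
```

```bash
python3 meas.py w5.png
```

```text
7.3 [ 603.5386714  -168.04657768   80.13200454] [-3.14120688e+00  1.10315852e-03  1.75783305e+00] [ -0.07321103 -11.94706674  -4.07646519] -0.0008484653428919247
jaw_push [235. 255.] 0.93 [ 602.5 -155.2   88. ]
lever_pivot [ 38. 138.] 0.98 [538.5 -83.1  71. ]
vise [179. 256.] 0.82 [ 601.1 -143.3   40. ]
nut1 [309. 136.] 0.71 [ 541.  -244.1   40. ]
[ 150    0  218   45 9541] [587.4 -73.2 105.4] ((587.564697265625, -73.14855194091797), (69.64213562011719, 13.330653190612793), 10.825774192810059)
[  165   176   186    78 12478] [ 599.5 -138.1  105.4] ((599.9877319335938, -139.8504638671875), (70.04949951171875, 32.25571823120117), 10.81828784942627)
ring [ 567.02621421 -121.04159385   73.14047142] [601.74324619 -85.78120171  92.50880826]
red ((491.6593017578125, -102.54598999023438), (15.573183059692383, 8.702404022216797), 84.47875213623047)
```

View pics/w5.png

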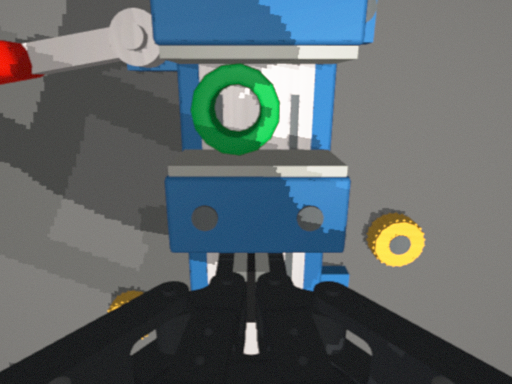

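The jaw front (rows 165–178) is against the ring (237,110), and the fixed jaw's edge is at row 58. The force has risen to 12 N, so I'll check for any remaining gap in the vise frame.

```bash
python3 - <<'E'
from h import *
s,p,d=snap('wrist','w6.png');print(s['contact_force'],s['eef_pos'])
P=cloud(d,'wrist',s);a=np.radians(100.6);O=np.array([600.3,-142.8])
q=P[...,:2]-O;X=q@[np.cos(a),np.sin(a)];Y=q@[-np.sin(a),np.cos(a)]
h=cv2.cvtColor(p,cv2.COLOR_RGB2HSV)
g=(h[...,0]>50)&(h[...,0]<90)&(h[...,1]>100)&(P[...,2]>86)&(P[...,2]<93)
print('ring top x',np.percentile(X[g],[.5,99.5]),'y',np.percentile(Y[g],[.5,99.5]))
t=(abs(P[...,2]-105)<2.5)&(abs(Y)<30)
m=t&(X<35);f=t&(X>45)
print('jaw top x',np.percentile(X[m],[1,99]),'fixed from',np.percentile(X[f],[1,5]))
E
```

```text
[-0.86389802 -7.7778304  -3.12790026] [ 603.53372943 -168.07524962   80.12399505]
ring top x [24.76904634 58.50318009] y [-8.16577471 25.24685802]
jaw top x [-16.71095585  23.06969105] fixed from [59.9715499  60.77723724]
```

Emit:
move_arm --increments '[{"tx": 0.1, "ty": 0, "tz": 0, "rx": 0, "ry": 0, "rz": 0, "gripper": -1}, {"tx": 0, "ty": 0, "tz": 0, "rx": 0, "ry": 0, "rz": 0, "gripper": -1}]' --squeeze 30

```text
clock: 7.9
eef_pos: [603.5, -167.9, 80.2]
tcp_rot: [-3.141, 0.002, 1.758]
contact_force: [-0.1, -13.1, -5.5]
opening: -0.001
```

Emit:
move_arm --increments '[{"tx": 0.1, "ty": 0, "tz": 0, "rx": 0, "ry": 0, "rz": 0, "gripper": -1}, {"tx": 0, "ty": 0, "tz": 0, "rx": 0, "ry": 0, "rz": 0, "gripper": -1}]' --squeeze 30

```text
clock: 8.1
eef_pos: [603.5, -167.7, 80.2]
tcp_rot: [3.142, 0.003, 1.758]
contact_force: [0.1, -16.7, -6.5]
opening: 0.002
```

The gap holds at 17 N with hardly any motion, so the jaw is snug. I'll back off, lift and go over to the push side of the lever.

Emit:
move_arm --increments '[{"tx": -1, "ty": 0, "tz": 0, "rx": 0, "ry": 0, "rz": 0, "gripper": -1}, {"tx": -2, "ty": 0, "tz": 0, "rx": 0, "ry": 0, "rz": 0, "gripper": -1}, {"tx": 0, "ty": 0, "tz": -3.5, "rx": 0, "ry": 0, "rz": 0, "gripper": -1}, {"tx": 0, "ty": 0, "tz": -4, "rx": 0, "ry": 0, "rz": 0, "gripper": -1}, {"tx": 0, "ty": 0, "tz": -3.5, "rx": 0, "ry": 0, "rz": 0, "gripper": -1}]' --squeeze 30

```text
clock: 8.6
eef_pos: [609.4, -195.7, 192.2]
tcp_rot: [3.141, -0.0, 1.757]
contact_force: [0.6, -0.6, 0.9]
opening: -0.0
```

Emit:
move_arm --increments '[{"tx": 3.1, "ty": -2.5, "tz": 0, "rx": 0, "ry": 0, "rz": 0, "gripper": -1}, {"tx": 3.1, "ty": -2.5, "tz": 0, "rx": 0, "ry": 0, "rz": 0, "gripper": -1}, {"tx": 3.1, "ty": -2.5, "tz": 0, "rx": 0, "ry": 0, "rz": 0, "gripper": -1}, {"tx": 3.1, "ty": -2.5, "tz": 0, "rx": 0, "ry": 0, "rz": 0, "gripper": -1}, {"tx": 3.1, "ty": -2.5, "tz": 0, "rx": 0, "ry": 0, "rz": 0, "gripper": -1}, {"tx": 0, "ty": 0, "tz": 0, "rx": 0, "ry": 0, "rz": -5.1, "gripper": -1}, {"tx": 0, "ty": 0, "tz": 0, "rx": 0, "ry": 0, "rz": -5.1, "gripper": -1}, {"tx": 0, "ty": 0, "tz": 0, "rx": 0, "ry": 0, "rz": 0, "gripper": -1}]' --squeeze 30

```text
clock: 9.4
eef_pos: [457.9, -65.9, 190.9]
tcp_rot: [3.14, 0.0, 1.937]
contact_force: [0.1, -0.2, 0.7]
opening: 0.001
```

```bash
cat > top.py <<'E'
from h import *
import sys
s,p,d=snap('top',sys.argv[1]);P=cloud(d,'top');h=cv2.cvtColor(p,cv2.COLOR_RGB2HSV)
g=((h[...,0]<6)|(h[...,0]>174))&(h[...,1]>150)&(P[...,2]>70)&(P[...,2]<100)
print('red',g.sum(),cv2.minAreaRect(P[g][:,:2].astype(np.float32)) if g.sum()>4 else '')
for q,z in(('ring',70),('jaw_push',88),('lever_grip',71),('lever_pivot',71),('nut1',40)):
    for o in r.place_of(q,'top')[:2]: print(q,round(o['confidence'],2),np.round(onplane(o['location'],z,'top')))
c=p[150:310,220:430];cv2.imwrite('pics/'+sys.argv[1],cv2.resize(c[:,:,::-1],None,fx=3,fy=3))
E
python3 top.py t2.png
```

```text
red 0 
ring 0.67 [ 583. -112.   70.]
ring 0.28 [ 606. -158.   70.]
jaw_push 0.87 [ 603. -153.   88.]
lever_pivot 0.21 [ 664. -352.   71.]
nut1 0.52 [ 692. -164.   40.]
nut1 0.36 [ 550. -242.   40.]
```

View pics/t2.png

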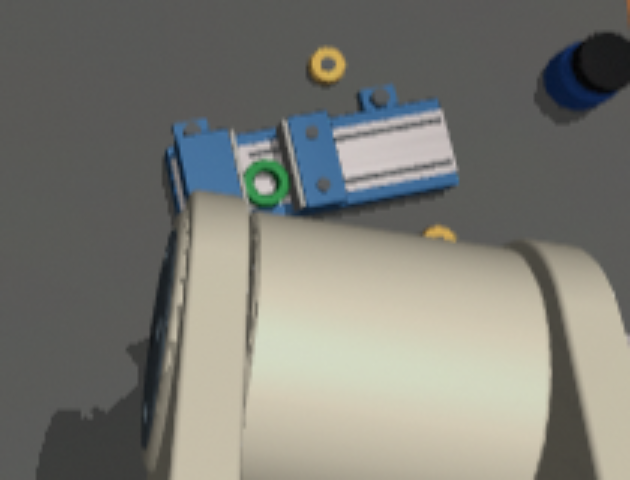

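The ring at (265,183) sits between the two jaw faces, and the arm hides the lever. The tool is at the planned spot, 45 mm off the lever's push side, so I'll go down and close in.

Emit:
move_arm --increments '[{"tx": 0, "ty": 0, "tz": 4, "rx": 0, "ry": 0, "rz": 0, "gripper": -1}, {"tx": 0, "ty": 0, "tz": 4, "rx": 0, "ry": 0, "rz": 0, "gripper": -1}, {"tx": 0, "ty": 0, "tz": 3, "rx": 0, "ry": 0, "rz": 0, "gripper": -1}, {"tx": 0, "ty": 0, "tz": 2, "rx": 0, "ry": 0, "rz": 0, "gripper": -1}, {"tx": -1, "ty": 0, "tz": 0, "rx": 0, "ry": 0, "rz": 0, "gripper": -1}, {"tx": -0.8, "ty": 0, "tz": 0, "rx": 0, "ry": 0, "rz": 0, "gripper": -1}, {"tx": -0.3, "ty": 0, "tz": 0, "rx": 0, "ry": 0, "rz": 0, "gripper": -1}, {"tx": -0.3, "ty": 0, "tz": 0, "rx": 0, "ry": 0, "rz": 0, "gripper": -1}, {"tx": -0.3, "ty": 0, "tz": 0, "rx": 0, "ry": 0, "rz": 0, "gripper": -1}]' --squeeze 30

```text
clock: 10.6
eef_pos: [467.6, -91.5, 61.2]
tcp_rot: [3.14, 0.001, 1.935]
contact_force: [-1.4, 1.6, 0.2]
opening: -0.002
```

Emit:
move_arm --increments '[{"tx": -0.6, "ty": -0.14, "tz": 0, "rx": 0, "ry": 0, "rz": -5, "gripper": -1}, {"tx": -0.6, "ty": -0.14, "tz": 0, "rx": 0, "ry": 0, "rz": -5, "gripper": -1}, {"tx": -0.6, "ty": -0.14, "tz": 0, "rx": 0, "ry": 0, "rz": -5, "gripper": -1}]' --squeeze 30

```text
clock: 10.9
eef_pos: [471.1, -109.1, 60.9]
tcp_rot: [3.141, 0.0, 2.201]
contact_force: [-1.1, 2.4, 1.5]
opening: 0.0
```

```bash
cat > lev.py <<'E'
from h import *
s=r.sense();P=np.array([538.3,-83.2]);q=s['eef_pos'][:2]-P;y=s['tcp_rot'][2]%6.283
a=y;print('lever-frame at tool yaw: x %.1f r %.1f yaw-vise %.1f deg'%(q@[np.cos(a),np.sin(a)],q@[-np.sin(a),np.cos(a)],np.degrees(a)-100.6),s['contact_force'].round(1),s['clock'],s['qpos'].round(2))
E
python3 lev.py
```

```text
lever-frame at tool yaw: x 18.7 r 69.6 yaw-vise 25.5 deg [-1.1  2.4  1.5] 10.9 [-0.23  0.38  2.06  0.    0.69 -0.86]
```

Emit:
move_arm --increments '[{"tx": -0.6, "ty": -0.14, "tz": 0, "rx": 0, "ry": 0, "rz": -5, "gripper": -1}, {"tx": -0.6, "ty": -0.14, "tz": 0, "rx": 0, "ry": 0, "rz": -5, "gripper": -1}, {"tx": -0.6, "ty": -0.14, "tz": 0, "rx": 0, "ry": 0, "rz": -5, "gripper": -1}, {"tx": -0.6, "ty": -0.14, "tz": 0, "rx": 0, "ry": 0, "rz": -5, "gripper": -1}, {"tx": -0.6, "ty": -0.14, "tz": 0, "rx": 0, "ry": 0, "rz": -5, "gripper": -1}, {"tx": -0.6, "ty": -0.14, "tz": 0, "rx": 0, "ry": 0, "rz": -5, "gripper": -1}]' --squeeze 30

```text
clock: 11.5
eef_pos: [491.6, -139.0, 60.7]
tcp_rot: [-3.141, -0.001, 2.724]
contact_force: [-2.4, -0.5, 1.2]
opening: -0.0
```

```bash
python3 lev.py
```

```text
lever-frame at tool yaw: x 20.1 r 70.0 yaw-vise 55.5 deg [-2.4 -0.5  1.2] 11.5 [-0.28  0.42  2.01 -0.    0.72 -1.43]
```

Emit:
move_arm --increments '[{"tx": -0.61, "ty": -0.14, "tz": 0, "rx": 0, "ry": 0, "rz": -5, "gripper": -1}, {"tx": -0.61, "ty": -0.14, "tz": 0, "rx": 0, "ry": 0, "rz": -5, "gripper": -1}, {"tx": -0.61, "ty": -0.14, "tz": 0, "rx": 0, "ry": 0, "rz": -5, "gripper": -1}, {"tx": -0.61, "ty": -0.14, "tz": 0, "rx": 0, "ry": 0, "rz": -5, "gripper": -1}, {"tx": -0.61, "ty": -0.14, "tz": 0, "rx": 0, "ry": 0, "rz": -5, "gripper": -1}, {"tx": -0.61, "ty": -0.14, "tz": 0, "rx": 0, "ry": 0, "rz": -5, "gripper": -1}]' --squeeze 30

```text
clock: 12.1
eef_pos: [525.5, -154.7, 60.6]
tcp_rot: [-3.141, -0.001, -3.035]
contact_force: [-1.7, -1.6, -0.1]
opening: -0.003
```

```bash
python3 lev.py
```

```text
lever-frame at tool yaw: x 20.3 r 69.7 yaw-vise 85.5 deg [-1.7 -1.6 -0.1] 12.1 [-0.29  0.46  1.93 -0.    0.76 -1.97]
```

Emit:
move_arm --increments '[{"tx": -0.54, "ty": -0.13, "tz": 0, "rx": 0, "ry": 0, "rz": -4.5, "gripper": -1}, {"tx": -0.15, "ty": 0, "tz": 0, "rx": 0, "ry": 0, "rz": 0, "gripper": -1}, {"tx": 0, "ty": 0, "tz": 0, "rx": 0, "ry": 0, "rz": 0, "gripper": -1}]' --squeeze 30

```text
clock: 12.4
eef_pos: [533.0, -154.8, 60.6]
tcp_rot: [-3.141, 0.001, -2.963]
contact_force: [-0.2, 0.0, -0.0]
opening: 0.0
```

Emit:
move_arm --increments '[{"tx": -0.15, "ty": 0, "tz": 0, "rx": 0, "ry": 0, "rz": 0, "gripper": -1}, {"tx": 0, "ty": 0, "tz": 0, "rx": 0, "ry": 0, "rz": 0, "gripper": -1}]' --squeeze 30

```text
clock: 12.6
eef_pos: [534.2, -154.4, 60.4]
tcp_rot: [-3.142, -0.0, -2.961]
contact_force: [-1.1, -1.9, 0.5]
opening: 0.001
```

```bash
python3 lev.py
```

```text
lever-frame at tool yaw: x 16.8 r 69.4 yaw-vise 89.7 deg [-1.1 -1.9  0.5] 12.6 [-0.28  0.47  1.91 -0.    0.76 -2.04]
```

Emit:
move_arm --increments '[{"tx": -0.15, "ty": 0, "tz": 0, "rx": 0, "ry": 0, "rz": 0, "gripper": -1}, {"tx": 0, "ty": 0, "tz": 0, "rx": 0, "ry": 0, "rz": 0, "gripper": -1}]' --squeeze 30

```text
clock: 12.8
eef_pos: [534.3, -154.3, 60.3]
tcp_rot: [3.141, -0.003, -2.96]
contact_force: [-6.4, -3.1, 5.2]
opening: -0.001
```

Emit:
move_arm --increments '[{"tx": -0.1, "ty": 0, "tz": 0, "rx": 0, "ry": 0, "rz": 0, "gripper": -1}, {"tx": 0, "ty": 0, "tz": 0, "rx": 0, "ry": 0, "rz": 0, "gripper": -1}]' --squeeze 30

```text
clock: 13.0
eef_pos: [534.4, -154.3, 60.2]
tcp_rot: [3.141, -0.004, -2.96]
contact_force: [-10.4, -4.8, 8.9]
opening: 0.005
```

```bash
python3 lev.py; python3 meas.py w7.png
```

```text
lever-frame at tool yaw: x 16.6 r 69.2 yaw-vise 89.8 deg [-10.4  -4.8   8.9] 13.0 [-0.28  0.47  1.91 -0.    0.77 -2.03]
13.0 [ 534.40669605 -154.29935381   60.21766923] [ 3.14085993 -0.00441193 -2.96038559] [-10.39055808  -4.8237331    8.86480456] 0.0047472207317615905
lever_pivot [294. 396.] 0.76 [538.3 -83.2  71. ]
vise [338. 248.] 0.95 [ 602.3 -142.    40. ]
nut1 [218.  82.] 0.92 [ 542.2 -242.1   40. ]
nut1 [295. 395.] 0.51 [557.7 -64.1  40. ]
red ((541.9676513671875, -151.61639404296875), (30.82744598388672, 27.131956100463867), 9.567682266235352)
```

View pics/w7.png

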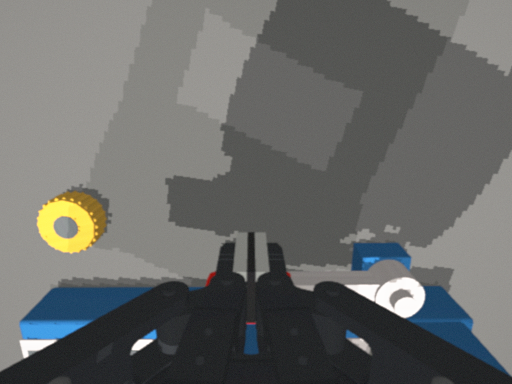

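The lever now lies parallel to the vise side, from the pivot at (398,292) to the grip at (250,280), and the force jumped to 14 N without motion, so it is at the stop. I'll back away outwards, lift and check.

Emit:
move_arm --increments '[{"tx": 1, "ty": 0, "tz": 0, "rx": 0, "ry": 0, "rz": 0, "gripper": -1}, {"tx": 2.5, "ty": 0, "tz": 0, "rx": 0, "ry": 0, "rz": 0, "gripper": -1}, {"tx": 1, "ty": 0, "tz": -3, "rx": 0, "ry": 0, "rz": 0, "gripper": -1}, {"tx": 0, "ty": 0, "tz": -4, "rx": 0, "ry": 0, "rz": 0, "gripper": -1}, {"tx": 0, "ty": 0, "tz": -4.5, "rx": 0, "ry": 0, "rz": 0, "gripper": -1}, {"tx": 0, "ty": 4.5, "tz": -2, "rx": 0, "ry": 0, "rz": 0, "gripper": -1}, {"tx": 0, "ty": 4.8, "tz": 0, "rx": 0, "ry": 0, "rz": 0, "gripper": -1}, {"tx": 0, "ty": 4.8, "tz": 0, "rx": 0, "ry": 0, "rz": 0, "gripper": -1}, {"tx": 0, "ty": 4.8, "tz": 0, "rx": 0, "ry": 0, "rz": 0, "gripper": -1}, {"tx": 0, "ty": 4.8, "tz": 0, "rx": 0, "ry": 0, "rz": 0, "gripper": -1}, {"tx": 0, "ty": 0, "tz": 0, "rx": 0, "ry": 0, "rz": 0, "gripper": -1}]' --squeeze 30

```text
clock: 14.45
eef_pos: [448.5, 75.6, 195.4]
tcp_rot: [3.14, 0.001, -2.956]
contact_force: [0.4, -0.3, -0.2]
opening: 0.003
```

```bash
python3 top.py t3.png; python3 -c "
from rig import r
s=r.sense();print(s['clock'],s['eef_pos'],s['contact_force'])"
```

```text
red 105 ((550.705810546875, -151.39950561523438), (13.448416709899902, 40.23122787475586), 11.205412864685059)
ring 0.67 [ 591. -106.   70.]
jaw_push 0.62 [ 587. -103.   88.]
jaw_push 0.56 [ 594. -159.   88.]
lever_grip 0.82 [ 554. -157.   71.]
lever_pivot 0.65 [543. -82.  71.]
nut1 0.44 [ 536. -246.   40.]
nut1 0.42 [ 693. -163.   40.]
14.75 [449.9928188   69.84389884 195.2303983 ] [-0.13063612  0.1060609  -0.27128286]
```

View pics/t3.png

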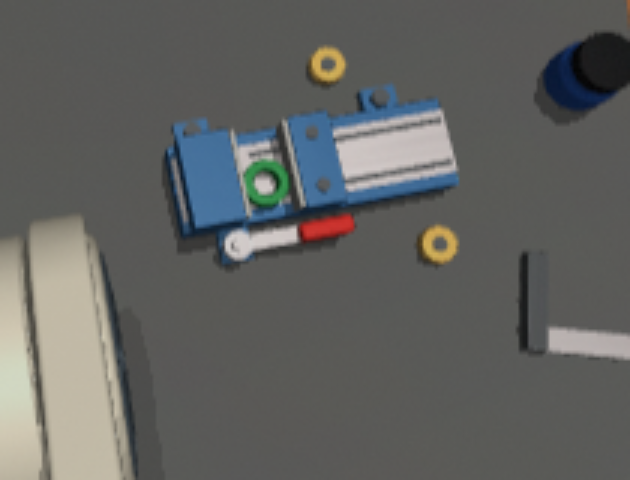

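The top view shows the lever lying along the vise side, with the pivot at (237,244) and the grip at (327,229). The ring is flat between the jaws at (265,183), and the nuts, jar and square haven't moved.

```bash
python3 -c "
from rig import r
print(r.sense()['qvel'].round(3)); print(r.sign_off())"
```

```text
[-0.006  0.003 -0.001  0.002 -0.001  0.003]
the job is handed in; nothing more can be done
None
```

The job is done and handed in at about 15 s on the robot's clock. With the fingers shut, I pushed the sliding jaw from behind until the ring was held between both jaws. I then pushed the red lever round to its stop and backed the arm away.

**Jaw:** The last 2 mm of commanded push moved the tool only about 0.4 mm, and the force rose to about 17 N against roughly 4 N while sliding. Just before that, the depth picture put the gap at about 37 mm, within measuring error of the 36 mm ring.

**Lever:** It stopped against about 12 N of sideways push with no further movement. In the final top view it measured 11.2° against 10.6° for the vise, so it lies along the side to within measuring error.

**Everything else:** In the final top view the ring lies flat between the jaws, and the nuts, jar and square have not moved. I did not recheck the V-block, mandrel and wrench, but the arm never came near them. The robot was touching nothing, with contact force about 0 N.

**Problems:**
- The first two move calls were refused as invalid and moved nothing.
- In the final view the network marked the jaw's push point a few mm off and once on the wrong jaw. I relied on the force and depth checks instead.

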